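# Pin the lamp tester and hold a lamp down in its sprung cradle

### The job

First lock the lamp tester to its bench fork: take the red-handled pin out of its wooden rest and push it down through the fork and the tester's tongue until its steel collar sits flush on the fork. Then take the amber globe lamp from the white rack, set it cap down and upright in the tester's orange sprung ring, press it fully down against the spring until its cap meets the contact below, and finish while still holding it pressed down there. Leave the white lamp, the screwdriver, the plug and the parts box where they are.

Things in the scene. Friction and masses are not known exactly. Their poses are not given: they have to be found in the camera images.
- fork_hole (a point): Centre of the mouth of the upright hole in the blue fork at the end of the grey lamp tester, on the fork's flat top face (40 by 66 mm, 46 mm above the table). The hole goes straight down, 13.5 mm wide with a small chamfer, through the fork's upper plate, the tester's aluminium tongue and the fork's lower plate, all aligned. z axis up; its -y axis points along the tester to the ring, whose centre is 155 mm away. Tester fixed to the table.
- pin_grip (a point): Loose headed steel pin (80 g), standing upright in a hole of a wooden block 60 by 60 mm, 46 mm high. This point is the middle of the useful grip on its red round handle, on the pin's axis: handle 18 mm wide, 34 mm tall, from 20 mm below this point to 14 mm above it. Below the handle is a steel collar 28 mm wide and 6 mm thick, then a shank 12 mm wide and 40 mm long with a tapered foot. z axis up along the pin; the foot is 66 mm below this point.
- pin_seat (a point): Underside of the pin's collar, on the pin's axis, 26 mm below the grip point. It coincides with the fork hole's mouth when the pin is seated.
- amber_lamp_center (a point): Centre of the glass ball of the loose amber globe lamp (60 g), standing cap down in one of the two holes of the white rack (210 by 70 mm, 34 mm high, holes 130 mm apart and 26 mm deep). Ball 60 mm wide; below it a tapered neck and a metal screw cap 28 mm wide whose flat foot is 64 mm below the centre. z axis up along the lamp, from cap to glass.
- white_lamp_center (a point): Centre of the glass ball of the white lamp, same size and shape, in the other hole of the rack. Not to be moved.
- ring_mouth (a point): Centre of the top rim of the tester's orange sprung ring, 88 mm above the table when up (it moves with the ring). Ring 56 mm wide outside, 44 mm inside, 22 mm tall, open through the middle; free space all round it down to the tester's base (22 mm above the table). A lamp put in cap down rests with its glass on the ring's inner edge, ball centre 20 mm above this rim. z axis up.
- ring (a joint): How far the ring is pressed down, m: 0 up; with the lamp in it, about 0.0144 when the lamp's cap meets the brass contact below. A spring pushes it up: about 4 N to start, about 9 N fully down; it springs back when let go.
- screwdriver: Loose screwdriver, 170 mm long, lying on the table on the robot's side. Not to be moved.
- plug: Loose white mains plug, 50 by 48 mm, 26 mm tall, with brass pins. Not to be moved.
- parts_box: White four-compartment parts box, 110 by 110 mm, 40 mm tall. Origin at the centre of its underside. Not to be moved.
Mind the look-alikes: they are no part of the job. Of the things that look like the part that bears pin_grip, the smaller one is meant.

How it is judged:
On the way:
1. the pin is seated in the fork, its collar on the fork's top face (z of pin_seat in the frame of fork_hole between -0.004 and 0.003 m and horizontal distance between pin_seat and fork_hole below 0.004 m and angle between pin_seat's own z axis and vertical below 0.1 rad), for 0.2 s.
At the end, for the whole second after the job is handed in: Pin collar within 3 mm of the fork's top and 4 mm of the hole's axis, upright to 0.1 rad. Amber lamp within 6 mm of the ring's axis, upright to 0.2 rad, still, its glass on the ring (over 3 N), the robot pressing on it (over 2 N), the ring more than 11 mm down (all of step 1 and horizontal distance between amber_lamp_center and ring_mouth below 0.006 m and z of amber_lamp_center in the frame of ring_mouth between 0.012 and 0.027 m and angle between amber_lamp_center's own z axis and vertical below 0.2 rad and value of joint ring above 0.011 m and contact force between amber_lamp and ring above 3 N and contact force between any of the fingers, the arm and amber_lamp above 2 N and linear speed of amber_lamp below 0.02 m/s); the arm keeps its last pose, push and grip.
It fails at once if the white lamp was disturbed (moved over 25 mm) (distance of white_lamp_center from where it was at the start of the episode above 0.025 m).
It fails at once if the screwdriver, plug or parts box was disturbed (moved over 25 mm) (distance of any of screwdriver, plug, parts_box from where it was at the start of the episode above 0.025 m).
It also fails if it takes over 51 s, if anything falls off the work surface, if the arm or the gripper's body presses on something with over 40 N, if the wrist force passes 120 N, or if a joint passes its speed limit or range.

### The arm

A 6-joint arm with a two-finger parallel gripper is mounted at the origin on the work surface. World frame = base frame: x ahead of the robot, y to its left, z up, the work surface at z = 0. Lengths are in m, angles in rad, forces in N, time in s.
With the tool pointing down it reaches from about 0.3 to 1 m from the base axis. Payload 5.1 kg.
Tool frame: the origin (TCP) lies midway between the tips of the shut fingers; the grasp point (between the pads) lies 19 mm behind it (bot.tcp_to_grasp is the distance from the TCP to the grasp point, in m); z points along the fingers, y is the direction in which the jaws open and shut (so a half turn about z gives the same grasp; the last joint's range is limited). The gripper opens to 95 mm and grips with 3 to 60 N. Pads are 20 mm wide; open, the fingers measure 119 mm over their backs; the gripper's body (75 mm by 180 mm) begins 59 mm behind the grasp point.
Start: joints at [-1.298, 0.124, 1.65, -0, 1.367, -0.083], TCP at [0.226, -0.609, 0.215] pointing down, gripper open.
Joint ranges: [-2.61, 2.61], [-1.02, 2.33], [0.03, 2.71], [-1.35, 4.49], [0.32, 2.68], [-2.91, 2.91]. Speed limits (rad/s): [2.57, 2.57, 3.14, 3.14, 3.14, 3.14].

### API

Orientations are given as [roll, pitch, yaw] about the fixed x, y, z axes, in that order (R = Rz(yaw) Ry(pitch) Rx(roll)).
In Python, from bench import bot gives the robot as it stands.
- The arm moves only by the tool carry_out, never from a script. Its argument "deltas" is one flat list of numbers, 7 for each row, row after row: the shift along the world's x, y, z in m, then the turn, a rotation vector about the world's x, y, z in degrees, then the opening, from 0 (shut) to 1 (fully open). In form: [x, y, z, rx, ry, rz, gripper, x, y, z, rx, ry, rz, gripper, ...]. A call has 1 to 8 rows; each row is the pose to reach, as a shift and turn from the pose commanded when the call began; what a row does not reach only later rows make up. A row lasts 1/10 s, in which the tool goes at most 50 mm and 8.59 degrees, less where a joint would pass 70% of its speed; a pose out of reach is approached as far as the arm can. A call with a gripper value outside its range is refused whole. The fingers move at their own pace and stop on an object; "force" is the grip in N (left out, the last holds). Time passes only in rows, so rows that repeat a pose let the fingers close. It gives the time, the measured TCP pose, the force and the opening at its end, in the units of the state.
- bot.state(): the state, without advancing time (a new reading comes with each control period).
- bot.camera(name): name is "scene" or "top"; returns the picture (384x512x3 uint8, red, green, blue); there is no depth.
- bot.camera_params(name): a dict with "mtx" (3x3 intrinsics, pixels), "R" (3x3) and "t" (3): a world point X has camera coordinates R X + t. Camera axes: x right, y down, z forward; pixel columns grow to the right and rows downward; lengths in m; the calibration is good to about 2 mm. A picture is of the moment at which its call begins. camera_params takes no time and is no camera call.
- bot.sign_off(): hands the job in, once; it reports no verdict.
The state is a dict: "time_s": time; "q": joint angles; "qvel": joint speeds; "tau": joint torques, N m; "eef_pos": TCP position; "orientation": TCP orientation; "ft_force": force on the tool from outside, world axes, zero at the start; "moment": the same for the moment, N m; "finger_gap": finger opening in m.
Only numpy, scipy, OpenCV 4.12 (cv2) and the standard library are available. Lean on these libraries where they do the work, as an engineer would, in place of code of your own. Each camera call takes 0.05 s, during which the arm holds its last target. There are 200 camera calls.

## Working session

There is one attempt and no reset: what is moved stays moved. The work goes in short steps, Python scripts to look and compute and a tool call to move; the robot and the scene stay as the last step left them, time stands still between calls to the robot, and variables do not carry over. Pictures are saved under pics/ and viewed, about 8 in all and at most 12, crops included, and the job is handed in when it is done.

Besides the shell and the picture viewer there is one more tool, called after "Call:" as name(argument=value, ...) on one line, values as JSON. carry_out: Moves the arm, as the interface text tells. Its arguments: {"type":"object","properties":{"deltas":{"type":"array"},"force":{"type":"number"}},"required":["deltas"]}

```bash
mkdir -p pics; ls
python3 - <<'E'
from bench import bot
import cv2,numpy as np
for n in("scene","top"):
    cv2.imwrite(f"pics/{n}0.png",cv2.resize(bot.camera(n)[:,:,::-1],(800,600),interpolation=cv2.INTER_CUBIC))
    p=bot.camera_params(n);print(n,p['mtx'].tolist(),np.round(-p['R'].T@p['t'],3),np.round(p['R'],3).tolist())
print(bot.state())
E
```

```text
pics
scene [[349.8320617697617, 0.0, 258.5067557987303], [0.0, 349.8320617697617, 189.0940964363178], [0.0, 0.0, 1.0]] [0.965 0.731 0.72 ] [[-0.876, 0.482, 0.011], [0.301, 0.563, -0.77], [-0.377, -0.671, -0.638]]
top [[377.946544027996, 0.0, 245.33518121282847], [0.0, 377.946544027996, 192.14621569720032], [0.0, 0.0, 1.0]] [0.448 0.033 1.197] [[-0.011, -0.999, -0.033], [-0.993, 0.015, -0.116], [0.117, 0.031, -0.993]]
{'time_s': 0.1, 'q': array([-1.29759071e+00,  1.24439479e-01,  1.65153420e+00,  1.90294138e-05,
        1.36749667e+00, -8.25860353e-02]), 'qvel': array([-0.0011006 ,  0.00107639, -0.00258704,  0.0005265 ,  0.00024131,
       -0.00036198]), 'tau': array([ 6.40962062e-04, -4.18882513e+01, -3.61095858e+01,  7.77045800e-02,
        4.61436831e-02, -6.17044566e-05]), 'eef_pos': array([ 0.2262456 , -0.60873616,  0.21351215]), 'orientation': array([-3.13972290e+00, -1.73461729e-04,  3.55787629e-01]), 'ft_force': array([-0.38943878,  0.73843783,  0.36344267]), 'moment': array([-0.01482774,  0.04707575,  0.01674414]), 'finger_gap': 0.09517403172466334}
```

View pics/scene0.png

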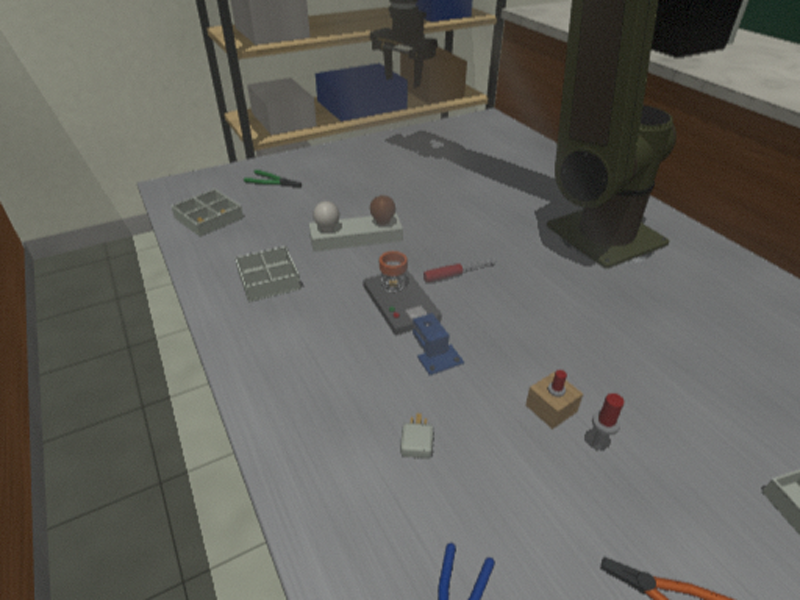

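View pics/top0.png

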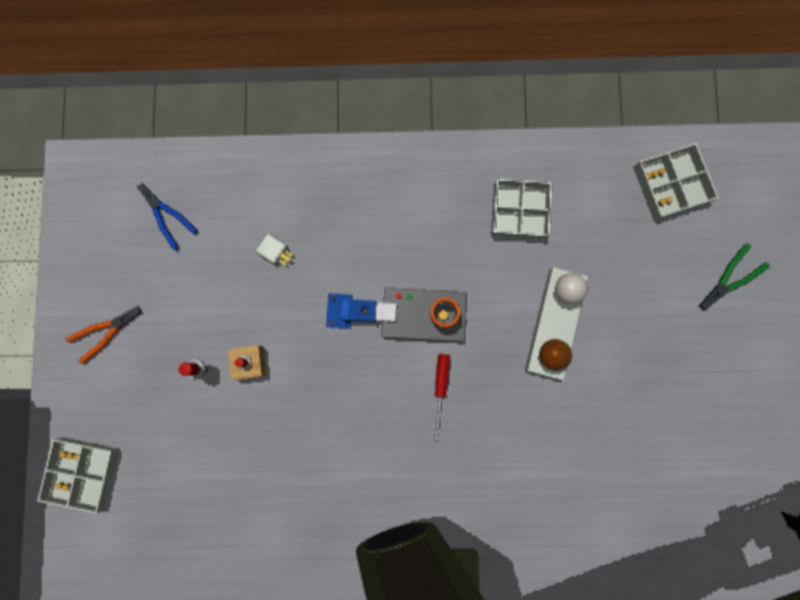

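Pin candidates: the small red-handled pin in the wooden block (scene 560,380 / top 243,363), a larger red pin on the table (scene 611,410 / top 190,369), and the red screwdriver (scene 443,272 / top 443,375). I choose the one in the block. The amber lamp is at scene 382,208 / top 555,355, and the white lamp is at scene 326,215. Next are the close crops.

```bash
cat > h.py <<'E'
from bench import bot
import cv2,numpy as np
def mosaic(name,items,k=6,w=66,h=50):
    # items: (cam,u0,v0) top-left; grid 2x2
    ims={c:bot.camera(c)[:,:,::-1] for c in {i[0] for i in items}}
    P=[]
    for c,u,v in items:
        p=cv2.resize(ims[c][v:v+h,u:u+w],None,fx=k,fy=k,interpolation=cv2.INTER_CUBIC)
        p=np.uint8(255*(p/255.)**.6)
        for x in range(0,w,10): cv2.putText(p,str(u+x),(x*k,8),0,.3,(0,255,0)); cv2.line(p,(x*k+k//2,10),(x*k+k//2,14),(0,255,0))
        for y in range(10,h,10): cv2.putText(p,str(v+y),(6,y*k+6),0,.3,(0,255,0)); cv2.line(p,(0,y*k+k//2),(5,y*k+k//2),(0,255,0))
        P.append(p)
    rows=[np.hstack(P[i:i+2]) for i in range(0,len(P),2)]
    cv2.imwrite(f"pics/{name}.png",np.vstack(rows))
def ray(c,uv):
    p=bot.camera_params(c); R=np.array(p['R']);t=np.array(p['t'])
    return -R.T@t, R.T@np.linalg.solve(p['mtx'],[uv[0],uv[1],1.])
def onz(c,uv,z):
    o,d=ray(c,uv); return o+d*(z-o[2])/d[2]
def proj(c,X):
    p=bot.camera_params(c); x=np.array(p['mtx'])@(np.array(p['R'])@X+p['t']); return x[:2]/x[2]
E
python3 - <<'E'
from h import *
mosaic("m1",[("top",125,207),("top",200,175),("scene",330,220),("scene",245,185)])
mosaic("m2",[("top",255,175),("top",325,202),("scene",220,145),("scene",212,112)])
E
```

```text
(no output)
```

View pics/m1.png

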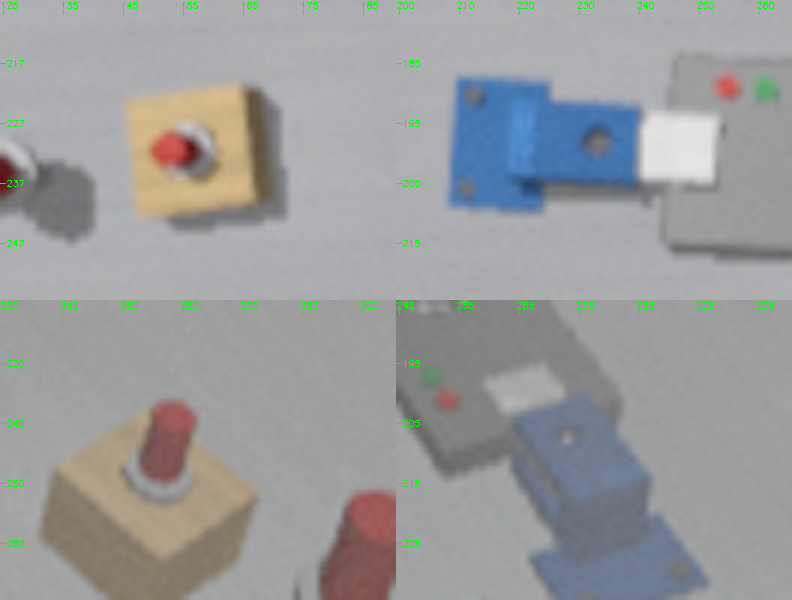

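View pics/m2.png

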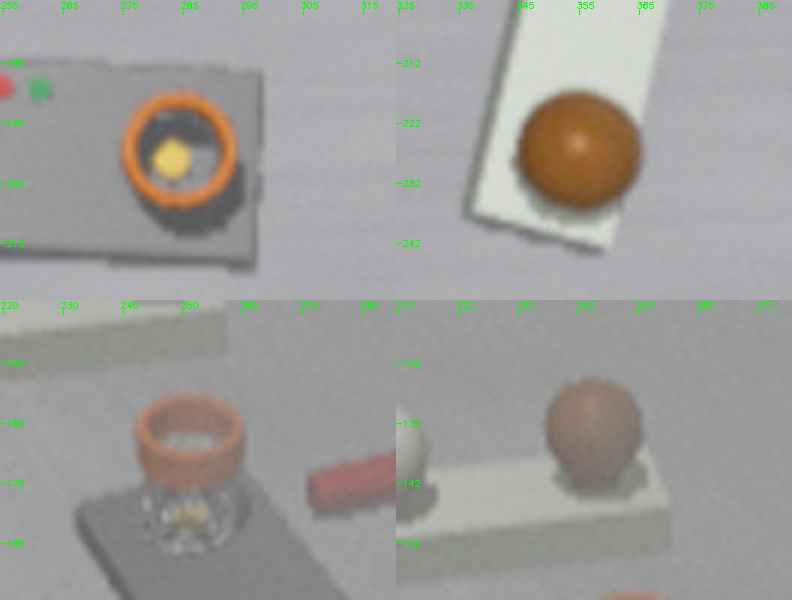

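Run:
```python
from h import *
for n,c,uv,z in [("pincollar","top",(155.9,231.75),.052),("block","top",(156.5,231.7),.046),("pintop","scene",(358.5,238.7),.086),("hole","top",(233.2,198.2),.046),("hole","scene",(273.5,207),.046),
 ("ring","top",(284.5,199.6),.088),("lamp","top",(355.2,226.5),.072),("lamp","scene",(244.4,132.5),.072)]:
    print(n,c,np.round(onz(c,uv,z),4))
bc=[(127,101),(245,84),(258,203),(138,217)]
P=[onz("top",(125+x/6-.5,207+y/6-.5),.046) for x,y in bc];print(np.round(P,4))
r=onz("top",(284.5,199.6),.088);print(proj("scene",r))
```

```text
pincollar top [0.4653 0.3427 0.052 ]
block top [0.4655 0.3425 0.046 ]
pintop scene [0.4667 0.3451 0.086 ]
hole top [0.565 0.107 0.046]
hole scene [0.5674 0.1127 0.046 ]
ring top [ 0.5545 -0.0467  0.088 ]
lamp top [ 0.4736 -0.2533  0.072 ]
lamp scene [ 0.4726 -0.2537  0.072 ]
[[0.4915 0.3764 0.046 ]
 [0.4994 0.3157 0.046 ]
 [0.439  0.3083 0.046 ]
 [0.4326 0.3696 0.046 ]]
[251.21769179 164.79791446]
```

Pin at about (0.466, 0.3435), hole (0.566, 0.109), ring (0.554, -0.046), lamp (0.473, -0.2535). The crops confirm that the small pin is the one in the wooden block. I'm moving there with the jaws turned along x, away from the larger pin.

Call:
carry_out(deltas=[0.09, 0.36, 0.03, 0, 0, 60, 1, 0.09, 0.36, 0.03, 0, 0, 60, 1, 0.09, 0.36, 0.03, 0, 0, 60, 1, 0.09, 0.36, 0.03, 0, 0, 60, 1, 0.09, 0.36, 0.03, 0, 0, 60, 1, 0.09, 0.36, 0.03, 0, 0, 60, 1, 0.09, 0.36, 0.03, 0, 0, 60, 1, 0.09, 0.36, 0.03, 0, 0, 60, 1])

```text
time_s: 1.1
eef_pos: [0.3168, -0.2464, 0.2452]
orientation: [3.14, 0.0, 1.408]
ft_force: [0.7, -0.7, 0.3]
finger_gap: 0.0953
```

Call:
carry_out(deltas=[0.09, 0.36, 0.0, 0, 0, 9.6, 1, 0.09, 0.36, 0.0, 0, 0, 9.6, 1, 0.09, 0.36, 0.0, 0, 0, 9.6, 1, 0.09, 0.36, 0.0, 0, 0, 9.6, 1, 0.09, 0.36, 0.0, 0, 0, 9.6, 1, 0.09, 0.36, 0.0, 0, 0, 9.6, 1, 0.09, 0.36, 0.0, 0, 0, 9.6, 1, 0.09, 0.36, 0.0, 0, 0, 9.6, 1])

```text
time_s: 1.9
eef_pos: [0.4064, 0.1142, 0.2448]
orientation: [3.141, -0.001, 1.575]
ft_force: [-0.4, -0.5, 0.1]
finger_gap: 0.0953
```

Call:
carry_out(deltas=[0.06, 0.232, -0.095, 0, 0, 0, 1, 0.06, 0.232, -0.095, 0, 0, 0, 1, 0.06, 0.232, -0.095, 0, 0, 0, 1, 0.06, 0.232, -0.095, 0, 0, 0, 1, 0.06, 0.232, -0.095, 0, 0, 0, 1, 0.06, 0.232, -0.095, 0, 0, 0, 1, 0.06, 0.232, -0.095, 0, 0, 0, 1, 0.06, 0.232, -0.095, 0, 0, 0, 1])

```text
time_s: 2.7
eef_pos: [0.4665, 0.3421, 0.1502]
orientation: [3.141, 0.0, 1.57]
ft_force: [-0.0, -0.7, 1.4]
finger_gap: 0.0951
```

Run:
```python
from h import *
s=bot.state();print(s['eef_pos'],s['orientation'],s['ft_force'])
mosaic("m3",[("top",120,200),("scene",325,205)],k=6,w=66,h=60)
```

```text
[0.46648393 0.34208366 0.15022469] [3.14112371e+00 1.91556874e-04 1.57031020e+00] [-0.03299473 -0.70730361  1.40201813]
```

View pics/m3.png

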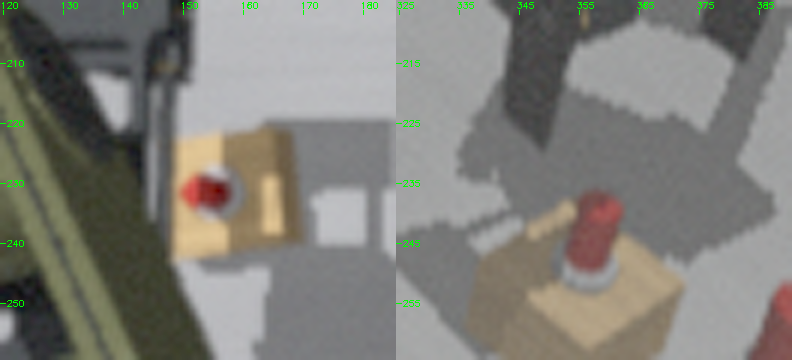

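View: fingers straddle the pin handle (scene 595,230 in the crop), clear of the larger pin. I'm descending and gripping.

Call:
carry_out(deltas=[0, 0.0015, -0.04, 0, 0, 0, 1, 0, 0.0015, -0.075, 0, 0, 0, 1, 0, 0.0015, -0.093, 0, 0, 0, 1, 0, 0.0015, -0.093, 0, 0, 0, 1, 0, 0.0015, -0.093, 0, 0, 0, 0, 0, 0.0015, -0.093, 0, 0, 0, 0, 0, 0.0015, -0.093, 0, 0, 0, 0, 0, 0.0015, -0.093, 0, 0, 0, 0], force=25)

```text
time_s: 3.6
eef_pos: [0.4672, 0.3446, 0.0582]
orientation: [3.139, -0.001, 1.57]
ft_force: [0.2, 0.8, -0.1]
finger_gap: 0.0684
```

Call:
carry_out(deltas=[0, 0, 0, 0, 0, 0, 0, 0, 0, 0, 0, 0, 0, 0, 0, 0, 0.002, 0, 0, 0, 0, 0, 0, 0.01, 0, 0, 0, 0, 0, 0, 0.03, 0, 0, 0, 0, 0, 0, 0.06, 0, 0, 0, 0, 0, 0, 0.06, 0, 0, 0, 0])

```text
time_s: 4.3
eef_pos: [0.4693, 0.3461, 0.1222]
orientation: [3.134, -0.005, 1.571]
ft_force: [0.4, 1.0, 0.4]
finger_gap: 0.0123
```

The fingers closed more slowly than I assumed, so the grip may have come after the lift. Checking.

Run:
```python
from h import *
s=bot.state();print(s['eef_pos'],s['finger_gap'],s['ft_force'])
mosaic("m4",[("top",120,200),("scene",325,190)],k=6,w=66,h=80)
```

```text
[0.46929155 0.34606021 0.12222449] 0.012331279055244344 [0.3785965  0.98660119 0.35081799]
```

View pics/m4.png

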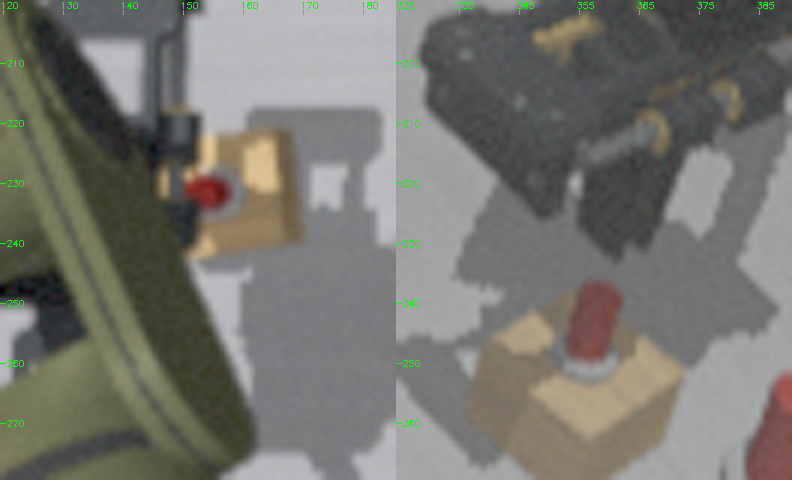

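The pin is untouched (crop scene 595,310), and the fingers closed above it. Reopening partly and repeating with more closing time.

Call:
carry_out(deltas=[0, 0, 0, 0, 0, 0, 0.6, 0, 0, 0, 0, 0, 0, 0.6, 0, 0, 0, 0, 0, 0, 0.6, 0, 0, 0, 0, 0, 0, 0.6, 0, 0, 0, 0, 0, 0, 0.6, 0, 0, 0, 0, 0, 0, 0.6])

```text
time_s: 5.0
eef_pos: [0.4664, 0.3442, 0.1165]
orientation: [-3.141, 0.0, 1.571]
ft_force: [0.6, 0.1, 0.1]
finger_gap: 0.0473
```

Call:
carry_out(deltas=[0, 0, -0.02, 0, 0, 0, 0.6, 0, 0, -0.045, 0, 0, 0, 0.6, 0, 0, -0.06, 0, 0, 0, 0.6, 0, 0, -0.06, 0, 0, 0, 0.6, 0, 0, -0.06, 0, 0, 0, 0, 0, 0, -0.06, 0, 0, 0, 0, 0, 0, -0.06, 0, 0, 0, 0, 0, 0, -0.06, 0, 0, 0, 0], force=25)

```text
time_s: 5.8
eef_pos: [0.467, 0.3446, 0.0577]
orientation: [3.14, -0.001, 1.571]
ft_force: [-0.2, 0.3, 0.4]
finger_gap: 0.0301
```

Call:
carry_out(deltas=[0, 0, 0, 0, 0, 0, 0, 0, 0, 0, 0, 0, 0, 0, 0, 0, 0, 0, 0, 0, 0, 0, 0, 0, 0, 0, 0, 0])

```text
time_s: 6.2
eef_pos: [0.4666, 0.3443, 0.0571]
orientation: [3.141, -0.0, 1.571]
ft_force: [-0.8, -0.0, 2.4]
finger_gap: 0.0175
```

Gripped (gap 17.5 mm). Lift and carry to above the fork.

Call:
carry_out(deltas=[0, 0, 0.01, 0, 0, 0, 0, 0, 0, 0.03, 0, 0, 0, 0, 0, 0, 0.06, 0, 0, 0, 0, 0, 0, 0.075, 0, 0, 0, 0, 0.02, -0.04, 0.075, 0, 0, 0, 0, 0.04, -0.08, 0.075, 0, 0, 0, 0, 0.05, -0.12, 0.075, 0, 0, 0, 0, 0.065, -0.15, 0.075, 0, 0, 0, 0])

```text
time_s: 7.0
eef_pos: [0.5313, 0.1922, 0.1316]
orientation: [-3.141, 0.0, 1.57]
ft_force: [-0.6, 0.0, -0.5]
finger_gap: 0.0173
```

Call:
carry_out(deltas=[0.02, -0.04, 0, 0, 0, 0, 0, 0.035, -0.075, 0, 0, 0, 0, 0, 0.035, -0.0855, 0, 0, 0, 0, 0, 0.035, -0.0855, 0, 0, 0, 0, 0, 0.035, -0.0855, -0.01, 0, 0, 0, 0, 0.035, -0.0855, -0.01, 0, 0, 0, 0])

```text
time_s: 7.6
eef_pos: [0.5647, 0.1098, 0.1196]
orientation: [-3.138, 0.0, 1.572]
ft_force: [-0.8, -0.1, -1.6]
finger_gap: 0.0176
```

Run:
```python
from h import *
s=bot.state();print(s['eef_pos'],s['orientation'],s['finger_gap'],s['ft_force'])
mosaic("m5",[("top",195,165),("scene",245,155)],k=6,w=66,h=80)
```

```text
[0.56468514 0.10980283 0.11961694] [-3.13825995e+00  7.92208205e-06  1.57209034e+00] 0.017618649735386384 [-0.77558672 -0.12290869 -1.61944121]
```

View pics/m5.png

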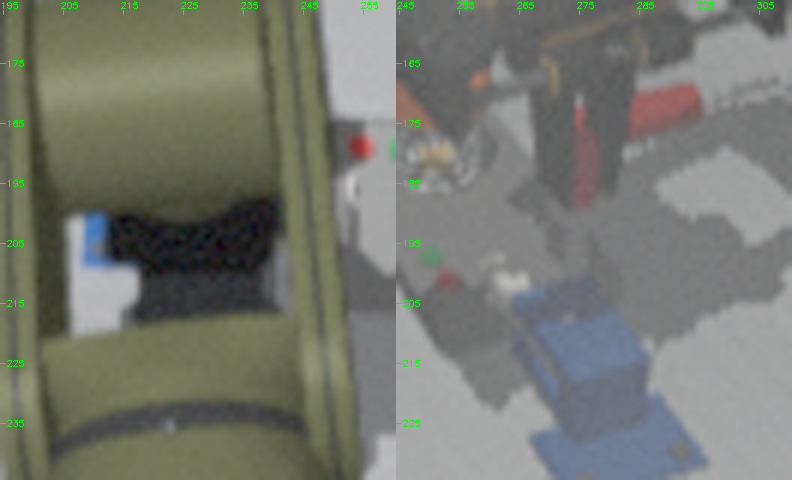

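Run:
```python
from h import *
for c,cu,cv in (("top",233,198),("scene",273,207)):
    im=cv2.imread(f"pics/{c}0.png"); im=cv2.resize(im,(512,384),interpolation=cv2.INTER_AREA).astype(int)
    r=6; p=im[cv-r:cv+r+1,cu-r:cu+r+1]; s=p[:,:,0]-p[:,:,2]  # blueness
    print(c);print(s)
    w=np.clip(np.percentile(s,60)-8-s,0,None).astype(float); yy,xx=np.mgrid[-r:r+1,-r:r+1]; w[(xx**2+yy**2)>14]=0
    u=cu+(w*xx).sum()/w.sum(); v=cv+(w*yy).sum()/w.sum(); print(u,v,onz(c,(u,v),.046))
```

```text
top
[[ 93  89  83  82  84  83  79  72  70  69  65  55  49]
 [108 108 106 105 107 106 104 103 104 103  99  96  88]
 [108 109 108 109 110 108 107 110 112 109 109 109  98]
 [110 110 109 108 104  96  93  98 104 108 111 110  94]
 [110 111 110 103  88  68  52  66  88 105 110 109  92]
 [111 110 105  91  62  33  17  28  58  97 109 108  91]
 [111 109 104  84  46  17   5  11  42  92 109 109  92]
 [109 111 106  91  55  21   7  19  57  97 111 109  90]
 [109 110 108 103  82  50  34  49  84 104 111 108  87]
 [109 107 109 108 101  91  83  94 105 108 110 108  84]
 [108 107 107 107 106 105 104 107 107 107 111 108  84]
 [107 108 105 106 105 105 107 107 107 107 109 107  82]
 [ 82  82  84  85  86  86  88  91  92  91  95  96  75]]
232.97091373439272 198.15749148694664 [0.56518245 0.10771817 0.046     ]
scene
[[-2 -4 -1  6  6 10 19 24 28 29 21  7 -1]
 [ 6  7 10 20 22 27 31 31 33 32 29 15  4]
 [23 28 30 32 31 34 33 32 33 32 32 24 10]
 [35 35 35 34 31 32 35 32 32 34 34 31 22]
 [35 34 34 32 28 28 29 28 28 31 32 34 31]
 [35 34 34 31 22 19 16 18 23 25 29 31 33]
 [31 35 35 33 23 15  8 10 18 26 28 32 33]
 [23 33 35 34 29 21 12 17 24 30 32 33 34]
 [17 30 34 35 34 30 27 30 33 33 33 33 34]
 [10 20 29 34 35 33 33 34 35 33 33 33 33]
 [ 5 12 22 32 36 35 34 35 36 34 33 33 32]
 [ 9 10 16 28 34 34 34 34 34 33 33 32 33]
 [20 11 11 21 28 34 35 35 35 34 33 34 35]]
273.1923076923077 206.9903846153846 [0.56810782 0.11220649 0.046     ]
```

Call:
carry_out(deltas=[0, 0.0, -0.01, 0, 0, 0, 0, 0, 0, -0.018, 0, 0, 0, 0, 0, 0, -0.02, 0, 0, 0, 0, 0, 0, -0.02, 0, 0, 0, 0, 0, 0, -0.02, 0, 0, 0, 0])

```text
time_s: 8.2
eef_pos: [0.5665, 0.1087, 0.1017]
orientation: [3.142, -0.0, 1.57]
ft_force: [0.6, -0.0, -0.9]
finger_gap: 0.0172
```

Call:
carry_out(deltas=[0, 0.0, -0.002, 0, 0, 0, 0, 0, 0, -0.004, 0, 0, 0, 0, 0, 0, -0.005, 0, 0, 0, 0, 0, 0, -0.006, 0, 0, 0, 0])

```text
time_s: 8.6
eef_pos: [0.5664, 0.1087, 0.0956]
orientation: [-3.142, -0.0, 1.571]
ft_force: [-0.2, 0.9, -0.7]
finger_gap: 0.0175
```

Call:
carry_out(deltas=[0, 0.0, -0.001, 0, 0, 0, 0, 0, 0, -0.002, 0, 0, 0, 0, 0, 0, -0.003, 0, 0, 0, 0, 0, 0, -0.004, 0, 0, 0, 0, 0, 0, -0.004, 0, 0, 0, 0])

```text
time_s: 9.1
eef_pos: [0.5663, 0.1087, 0.0915]
orientation: [-3.141, 0.0, 1.571]
ft_force: [-0.7, -0.5, -0.0]
finger_gap: 0.0174
```

Foot is about 5.5 mm below the mouth with no force, so it is in the hole. Continuing.

Call:
carry_out(deltas=[0, 0.0, -0.003, 0, 0, 0, 0, 0, 0, -0.006, 0, 0, 0, 0, 0, 0, -0.008, 0, 0, 0, 0, 0, 0, -0.01, 0, 0, 0, 0, 0, 0, -0.01, 0, 0, 0, 0])

```text
time_s: 9.6
eef_pos: [0.5661, 0.1087, 0.0812]
orientation: [-3.141, 0.0, 1.571]
ft_force: [0.4, 0.0, -0.5]
finger_gap: 0.0173
```

Call:
carry_out(deltas=[0, 0.0, -0.005, 0, 0, 0, 0, 0, 0, -0.01, 0, 0, 0, 0, 0, 0, -0.015, 0, 0, 0, 0, 0, 0, -0.02, 0, 0, 0, 0, 0, 0, -0.022, 0, 0, 0, 0, 0, 0, -0.022, 0, 0, 0, 0])

```text
time_s: 10.2
eef_pos: [0.5661, 0.1087, 0.0591]
orientation: [-3.141, 0.0, 1.571]
ft_force: [0.7, 0.3, -1.4]
finger_gap: 0.0179
```

Call:
carry_out(deltas=[0, 0.0, -0.001, 0, 0, 0, 0, 0, 0, -0.002, 0, 0, 0, 0, 0, 0, -0.003, 0, 0, 0, 0, 0, 0, -0.003, 0, 0, 0, 0])

```text
time_s: 10.6
eef_pos: [0.5665, 0.1087, 0.0571]
orientation: [3.141, -0.0, 1.571]
ft_force: [-1.3, -0.3, 1.4]
finger_gap: 0.0177
```

Call:
carry_out(deltas=[0, 0.0, -0.002, 0, 0, 0, 0, 0, 0, -0.003, 0, 0, 0, 0, 0, 0, -0.003, 0, 0, 0, 0])

```text
time_s: 10.9
eef_pos: [0.5666, 0.1088, 0.057]
orientation: [-3.141, 0.0, 1.571]
ft_force: [-11.3, -0.7, 16.5]
finger_gap: 0.0173
```

Firm stop at z = 0.057, the seated height. Unload, open and retreat.

Call:
carry_out(deltas=[0, 0, 0.003, 0, 0, 0, 0, 0, 0, 0.003, 0, 0, 0, 0.6, 0, 0, 0.003, 0, 0, 0, 0.6, 0, 0, 0.003, 0, 0, 0, 0.6, 0, 0, 0.003, 0, 0, 0, 0.6, 0, 0, 0.003, 0, 0, 0, 0.6])

```text
time_s: 11.5
eef_pos: [0.5664, 0.1087, 0.0564]
orientation: [-3.141, 0.0, 1.57]
ft_force: [-0.6, -0.0, 0.5]
finger_gap: 0.0522
```

Call:
carry_out(deltas=[0, 0, 0.02, 0, 0, 0, 0.6, 0, 0, 0.06, 0, 0, 0, 1, 0, 0, 0.1, 0, 0, 0, 1, -0.01, -0.04, 0.13, 0, 0, 0, 1, -0.025, -0.09, 0.14, 0, 0, -8, 1, -0.04, -0.135, 0.14, 0, 0, -16, 1, -0.055, -0.18, 0.14, 0, 0, -24, 1, -0.055, -0.22, 0.14, 0, 0, -32, 1])

```text
time_s: 12.3
eef_pos: [0.51, -0.1131, 0.197]
orientation: [3.141, 0.0, 1.006]
ft_force: [0.4, -0.1, -0.4]
finger_gap: 0.0949
```

Run:
```python
from h import *
s=bot.state();print(s['eef_pos'],s['orientation'],s['finger_gap'],s['ft_force'])
mosaic("m6",[("top",195,165),("scene",245,165)],k=6,w=66,h=60)
```

```text
[ 0.50998449 -0.1131098   0.19698733] [3.14085221e+00 1.99967639e-05 1.00567557e+00] 0.09494612958045476 [ 0.4033947  -0.09641341 -0.40175422]
```

View pics/m6.png

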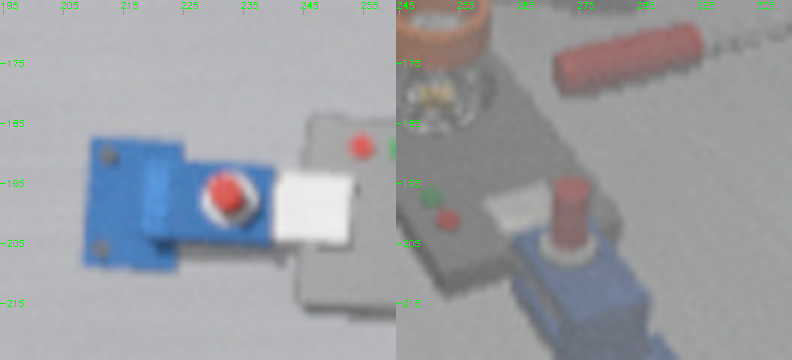

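Pin is seated: the white collar is flat on the fork in both views (top crop 230,197; scene crop 568,245). Seated TCP versus top-camera estimate gives a bias of about (+1, +1) mm, so the lamp is at (0.474, -0.253) and the ring at (0.5555, -0.046). Now to the lamp.

Call:
carry_out(deltas=[-0.006, -0.02, 0, 0, 0, -8, 1, -0.012, -0.04, 0, 0, 0, -16, 1, -0.018, -0.06, 0, 0, 0, -24, 1, -0.022, -0.08, 0, 0, 0, -32, 1, -0.026, -0.1, 0, 0, 0, -40, 1, -0.03, -0.12, 0, 0, 0, -48, 1, -0.036, -0.14, 0, 0, 0, -56, 1, -0.036, -0.14, 0, 0, 0, -64, 1])

```text
time_s: 13.2
eef_pos: [0.4752, -0.2524, 0.1965]
orientation: [3.141, 0.0, -0.111]
ft_force: [-0.4, 0.0, -0.2]
finger_gap: 0.095
```

Call:
carry_out(deltas=[0, 0, -0.02, 0, 0, -5.7, 1, 0, 0, -0.045, 0, 0, -5.7, 1, 0, 0, -0.045, 0, 0, -5.7, 1, 0, 0, -0.045, 0, 0, -5.7, 1])

```text
time_s: 13.6
eef_pos: [0.4754, -0.2506, 0.1514]
orientation: [-3.141, 0.001, -0.203]
ft_force: [0.4, 0.6, 0.8]
finger_gap: 0.0949
```

Run:
```python
from h import *
s=bot.state();print(s['eef_pos'],s['orientation'],s['finger_gap'],s['ft_force'])
mosaic("m7",[("top",310,165),("scene",200,95)],k=5,w=80,h=70)
```

```text
[ 0.4754023  -0.25060932  0.15140153] [-3.14093768e+00  1.12741662e-03 -2.03150169e-01] 0.09487046498924255 [0.42081418 0.57851715 0.77301424]
```

View pics/m7.png

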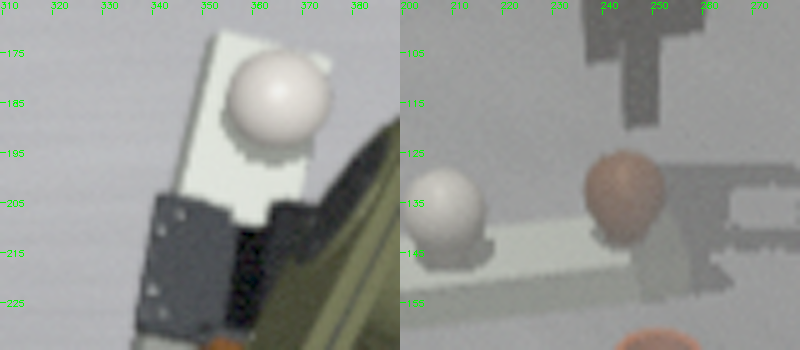

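Call:
carry_out(deltas=[-0.001, -0.001, -0.04, 0, 0, 0, 1, -0.001, -0.001, -0.08, 0, 0, 0, 1, -0.001, -0.001, -0.095, 0, 0, 0, 1, -0.001, -0.001, -0.095, 0, 0, 0, 1, -0.001, -0.001, -0.095, 0, 0, 0, 1, -0.001, -0.001, -0.095, 0, 0, 0, 0.4, -0.001, -0.001, -0.095, 0, 0, 0, 0.4, -0.001, -0.001, -0.095, 0, 0, 0, 0.4], force=25)

```text
time_s: 14.5
eef_pos: [0.4752, -0.2528, 0.0581]
orientation: [3.141, -0.002, -0.204]
ft_force: [1.1, 0.8, 0.3]
finger_gap: 0.0766
```

Call:
carry_out(deltas=[0, 0, 0, 0, 0, 0, 0.4, 0, 0, 0, 0, 0, 0, 0.4, 0, 0, 0, 0, 0, 0, 0.4, 0, 0, 0, 0, 0, 0, 0.4])

```text
time_s: 14.9
eef_pos: [0.4745, -0.2524, 0.0569]
orientation: [3.141, -0.0, -0.204]
ft_force: [-0.9, 0.2, 2.3]
finger_gap: 0.0587
```

Call:
carry_out(deltas=[0, 0, 0.01, 0, 0, 0, 0.4, 0, 0, 0.035, 0, 0, 0, 0.4, 0, 0, 0.07, 0, 0, 0, 0.4, 0, 0, 0.095, 0, 0, 0, 0.4, 0.014, 0.035, 0.1, 0, 0, 0, 0.4, 0.03, 0.076, 0.1, 0, 0, 0, 0.4, 0.047, 0.12, 0.1, 0, 0, 0, 0.4, 0.063, 0.16, 0.1, 0, 0, 0, 0.4])

```text
time_s: 15.7
eef_pos: [0.5378, -0.0906, 0.1575]
orientation: [-3.142, -0.001, -0.205]
ft_force: [0.5, -1.2, 0.3]
finger_gap: 0.0591
```

Call:
carry_out(deltas=[0.01, 0.025, 0, 0, 0, 0, 0.4, 0.018, 0.0465, 0, 0, 0, 0, 0.4, 0.018, 0.0465, 0, 0, 0, 0, 0.4, 0.018, 0.0465, 0, 0, 0, 0, 0.4, 0.018, 0.0465, 0, 0, 0, 0, 0.4])

```text
time_s: 16.2
eef_pos: [0.5551, -0.0466, 0.1567]
orientation: [3.141, 0.0, -0.205]
ft_force: [-0.4, -0.7, -0.4]
finger_gap: 0.059
```

Run:
```python
from h import *
s=bot.state();print(s['eef_pos'],s['orientation'],s['finger_gap'],s['ft_force'])
mosaic("m8",[("scene",212,105),("top",250,165)],k=6,w=66,h=80)
e=s['eef_pos'];print(proj("scene",e+[0,0,.015]),proj("scene",np.array([.5555,-.046,.088])))
```

```text
[ 0.55507933 -0.04655798  0.15673939] [ 3.14123031e+00  1.73771621e-04 -2.05244474e-01] 0.05895683233066138 [-0.41530919 -0.73273996 -0.4303524 ]
[250.97970631 141.63736236] [251.02912353 165.00799226]
```

View pics/m8.png

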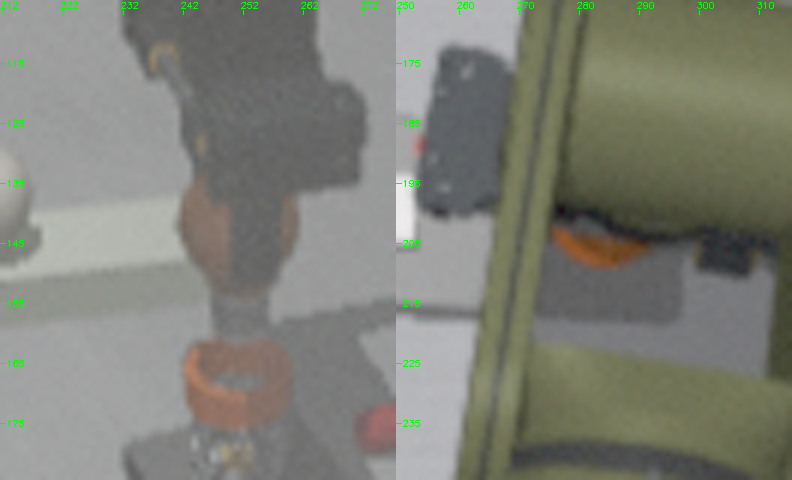

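Lamp is upright and centred over the ring (crop: ball column 238, cap 239, ring 238). Lowering.

Call:
carry_out(deltas=[0.0005, 0.0005, -0.02, 0, 0, 0, 0.4, 0.0005, 0.0005, -0.04, 0, 0, 0, 0.4, 0.0005, 0.0005, -0.053, 0, 0, 0, 0.4, 0.0005, 0.0005, -0.058, 0, 0, 0, 0.4, 0.0005, 0.0005, -0.058, 0, 0, 0, 0.4, 0.0005, 0.0005, -0.058, 0, 0, 0, 0.4])

```text
time_s: 16.9
eef_pos: [0.5565, -0.0456, 0.0995]
orientation: [-3.142, -0.001, -0.205]
ft_force: [0.7, -0.4, -0.4]
finger_gap: 0.0592
```

Call:
carry_out(deltas=[0, 0, -0.002, 0, 0, 0, 0.4, 0, 0, -0.004, 0, 0, 0, 0.4, 0, 0, -0.006, 0, 0, 0, 0.4, 0, 0, -0.007, 0, 0, 0, 0.4, 0, 0, -0.008, 0, 0, 0, 0.4, 0, 0, -0.008, 0, 0, 0, 0.4])

```text
time_s: 17.5
eef_pos: [0.5565, -0.0453, 0.0914]
orientation: [-3.141, -0.001, -0.204]
ft_force: [0.2, -1.0, 4.1]
finger_gap: 0.0589
```

Contact at the expected height (4 N). Pressing down.

Call:
carry_out(deltas=[0, 0, -0.002, 0, 0, 0, 0.4, 0, 0, -0.004, 0, 0, 0, 0.4, 0, 0, -0.006, 0, 0, 0, 0.4, 0, 0, -0.008, 0, 0, 0, 0.4, 0, 0, -0.009, 0, 0, 0, 0.4, 0, 0, -0.01, 0, 0, 0, 0.4, 0, 0, -0.01, 0, 0, 0, 0.4], force=35)

```text
time_s: 18.2
eef_pos: [0.5565, -0.0454, 0.0814]
orientation: [-3.141, -0.001, -0.205]
ft_force: [-0.9, 0.4, 7.0]
finger_gap: 0.0588
```

Call:
carry_out(deltas=[0, 0, -0.001, 0, 0, 0, 0.4, 0, 0, -0.002, 0, 0, 0, 0.4, 0, 0, -0.003, 0, 0, 0, 0.4, 0, 0, -0.003, 0, 0, 0, 0.4])

```text
time_s: 18.6
eef_pos: [0.5567, -0.0454, 0.0788]
orientation: [-3.141, -0.001, -0.204]
ft_force: [-0.8, 0.7, 9.0]
finger_gap: 0.0587
```

Call:
carry_out(deltas=[0, 0, -0.001, 0, 0, 0, 0.4, 0, 0, -0.0015, 0, 0, 0, 0.4, 0, 0, -0.0015, 0, 0, 0, 0.4, 0, 0, -0.0015, 0, 0, 0, 0.4])

```text
time_s: 19.0
eef_pos: [0.5569, -0.0454, 0.0787]
orientation: [-3.142, -0.002, -0.204]
ft_force: [-4.1, 0.9, 14.7]
finger_gap: 0.0588
```

Run:
```python
from h import *
mosaic("m9",[("scene",225,120),("scene",250,160)],k=6,w=66,h=70)
s=bot.state();print(s['eef_pos'],s['orientation'],s['finger_gap'],s['ft_force'])
```

```text
[ 0.55686296 -0.04540982  0.07870098] [-3.14152462e+00 -1.64302160e-03 -2.04407215e-01] 0.058814091657555724 [-3.73394742  0.83749768 15.63141954]
```

View pics/m9.png

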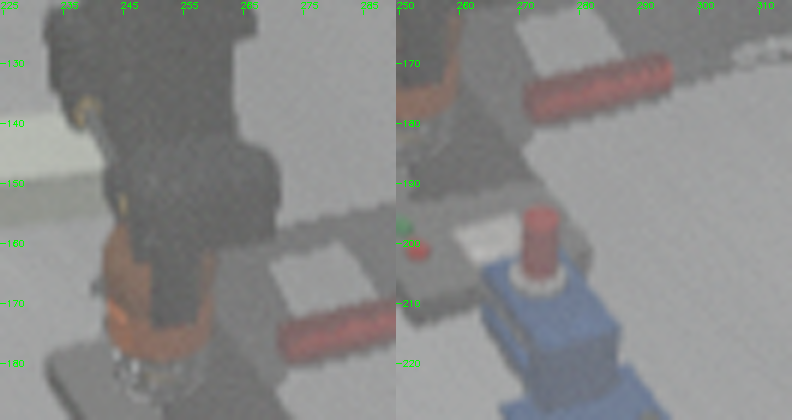

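The ring is down, with the lamp upright in it (ball at crop 158,280). The pin is still seated (crop 538,260) and the screwdriver is in place. The force rose from 9 N to about 15 N with no further travel at z = 0.0787, so the cap is on the contact. Handing in.

```bash
python3 -c "
from bench import bot
print(bot.sign_off()); s=bot.state(); print(s['time_s'],s['eef_pos'],s['ft_force'],s['finger_gap'])"
```

```text
the job is handed in; nothing more can be done
None
the job is handed in; nothing more can be done
```

The pin is locked in the fork, and the amber lamp is pressed fully down in the sprung ring with the gripper still holding it. I handed the job in at about 19 s; the bench gave no verdict.

- **Pin:** The first grasp missed because the fingers closed more slowly than I allowed for. The pin was not moved, and the second grasp held. It came to a firm stop (about 16 N) at the expected seated height. The images showed the collar flat on the fork, including one taken just before hand-in.
- **Lamp:** It first touched the ring at the expected height, with about 4 N. It stopped about 14 mm lower, where the force rose from 9 N to about 15 N with no further travel, so the cap is on the contact. The tool was about 1.5 mm off my estimate of the ring's axis and the lamp looked upright. How far the ring is down and the force on the glass are inferred, not read directly.
- **Other objects:** In the views I looked at, the screwdriver and white lamp were where they started. I did not check the plug and parts box again, but the arm did not go near them. No check disagreed.

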